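Blank off the disinfectant tank: seat the plug and lock both cam arms

ROBOT

A 7-joint arm with a two-finger parallel gripper is mounted at the origin on the work surface. World frame = base frame: x ahead of the robot, y to its left, z up, the work surface at z = 0. Lengths are in m, angles in rad, forces in N, time in s.
With the tool pointing down it reaches from about 0.4 to 0.875 m from the base axis. Payload 19.3 kg.
Tool frame: the origin (TCP) lies at the very end of the fingers, on their centre line; the grasp point (between the pads) lies 19 mm behind it; z points along the fingers, y is the line along which they close (so a half turn about z gives the same grasp; the last joint's range is limited). The gripper opens to 85 mm and grips with 20 to 120 N. Pads are 22 mm wide; open, the fingers measure 114 mm over their backs; the gripper's body (76 mm by 85 mm) begins 54 mm behind the grasp point. The pads swing forward as they close: fully open they stand 13 mm farther back than shut.
Start: joints at [1.271, 0.521, -0.036, 1.599, 0.021, 1.021, -0.113], TCP at [0.142, -0.609, 0.231] pointing down, gripper open.
Joint ranges: [-2.91, 2.91], [-0.3, 2.13], [-1.5, 1.42], [0.17, 2.43], [-1.26, 4.41], [0.16, 1.93], [-2.52, 2.52]. Speed limits (rad/s): [1.89, 1.89, 2.39, 2.39, 3.01, 3.01, 3.01].

INTERFACE

Orientations are given as [roll, pitch, yaw] about the fixed x, y, z axes, in that order (R = Rz(yaw) Ry(pitch) Rx(roll)).
In Python, from workcell import bot, grab_frame, calibration, job gives the robot as it stands.
- The arm moves only by the shell command python3 -m creep 'ROWS' [FORCE]. ROWS is a JSON list of rows, 1 to 5 of them, each an object with the fields aperture (the finger opening in m), d (a list: dx, dy, dz in normalised numbers (1 is 40 cm)), rotvec (a list: a rotation vector rx, ry, rz in parts of the range, where 1.0 means 4 rad); a field left out counts as zero (the opening has to be given); each row is the pose to reach, as a shift and turn from the pose commanded when the command began, along the tool's axes at that moment; what a row does not reach only later rows make up. A row lasts 1/8 s, in which the tool goes at most 0.0625 m and 0.188 rad, less where a joint would pass 70% of its speed; a pose out of reach is approached as far as the arm can. The fingers move at their own pace and stop on an object; FORCE is the grip in N (left out, the last holds). Time passes only in rows, so rows that do not move let the fingers close. It prints the time, the measured TCP pose, the force, the opening and the grip force at its end. No shift or turn number may pass 1 either way. Input that does not fit is refused with a message, and nothing moves.
- bot.observe(): the state, without advancing time (a new reading comes with each control period).
- grab_frame(name): name is "side" or "top" or "wrist"; returns (picture, depth): 384x512x3 uint8, blue, green, red; 384x512 float32, m along the optical axis (not along the pixel's ray), 0 where there is no reading.
- calibration(name): a dict with "vfov" (degrees; the focal length in pixels is half the picture's height over the tangent of half this angle, whatever the lens; pixels are square), "cx", "cy" (the principal point, pixels), "eye" and "attitude" of the camera in the world. Camera axes: x right, y down, z forward; pixel columns grow to the right and rows downward; lengths in m; the calibration is good to about 2 mm. A picture is of the moment at which its call begins: read the wrist's pose just before it. calibration takes no time and is no camera call; for the wrist camera it gives the pose at the moment of the call.
- job.job_done(): hands the job in; it is judged then, once.
The state is a dict: "clock": time; "qpos": joint angles; "qd": joint speeds; "joint_efforts": joint torques, N m; "position": TCP position; "tool_rot": TCP orientation; "force": force on the tool from outside, world axes, zero at the start; "moment": the same for the moment, N m; "grip_width": finger opening in m; "finger_force": force on a finger pad.
Only numpy, scipy, OpenCV 4.12 (cv2) and the standard library are available. Lean on these libraries where they do the work, as an engineer would, in place of code of your own. Each camera call takes 0.05 s, during which the arm holds its last target. There are 200 camera calls.

TASK

Blank off the disinfectant tank on the treatment trolley: stand the blue-headed steel plug in the steel coupler on the tank and press it, firmly but gently, fully home against its stiff seal until its collar sits on the coupler's rim, while both cam arms are still raised. Then swing the two cam arms down together, neither one running ahead of the other, and press them in gently until both are fully down and locked. Let go, and leave the jar, vial, bottle and kidney dish where they stand.

Things in the scene. Friction and masses are not known exactly. Their poses are not given: they have to be found in the camera images.
- tank: Fixed white tank, 200 x 150 mm, 60 mm high; upright on its top the steel coupler, axis at x = +20 mm, y = 0 of this frame, with a cam arm on its +y and its -y side (all part of the tank). Origin: centre of its underside; z up. On its top a green cap (38 mm across, 12 mm high), out of the work, at x = -72, y = -48 mm.
- socket (a point): Centre of the coupler's open mouth, level with its flat rim, 140 mm above the table. z up out of the mouth, y along the line through both cam arms. Plain round bore 25.5 mm in diameter, rim 38 mm in diameter. In the bore lies a black seal disc. The plug is home when its origin is 28 mm below this point.
- seal (a joint): How far the black seal disc has been pushed down the bore (m). At 0 its top is 20 mm below the rim; it starts at 0 to 0.002, at most 0.0085. It slides with about 17 N of steady friction and stays where it is pushed, so the plug stands up to 8 mm proud until pressed; keep the push well under 40 N.
- plug: Loose blanking plug, about 0.18 kg, 53 mm tall, upright. Round about its z axis (up). Origin: centre of its lower end. From there up: steel spigot 24 mm in diameter, nose tapering to 22.6 mm in the lowest 2 mm; groove 14 mm in diameter, 9 to 24 mm up; collar 38 mm in diameter, 28 to 33 mm up, which lands on the rim; blue head 28 mm in diameter, 33 to 53 mm up, to grip.
- cam_left (a joint): Angle of the cam arm on the socket's +y side (rad): 0 raised, outward and 50 degrees above level; 0.87 level, straight outward; 2.27 fully down at its stop, 80 degrees below level. Starts at 0 to 0.45. Stays where left; turning it takes about 0.15 N m. Behind the pivot a cam lobe turns into the plug's groove; it jams on a plug that is not home.
- cam_right (a joint): The same for the cam arm on the socket's -y side: 0 raised, 0.87 level, 2.27 fully down. Starts at 0 to 0.45.
- cam_left_tip (a point): Middle of the outer end of the cam arm on the socket's +y side: a straight steel bar 15 mm wide, 7 mm thick, its outer 20 mm yellow, 58 mm from this tip to its pivot. The pivot (axis along the socket's x) is 20 mm from the coupler's axis and 9 mm below the rim. Keep the fingers' force on the arms and coupler under 50 N in all.
- cam_right_tip (a point): The same point of the like cam arm on the socket's -y side.
- jar: Loose white jar with a red lid, 56 mm in diameter, 68 mm tall. Leave it. Origin: centre of its underside.
- vial: Loose small amber vial with a grey cap, 32 mm in diameter, 55 mm tall. Leave it. Origin: centre of its underside.
- rinse: Loose clear bottle with a green cap, 66 mm in diameter, 150 mm tall. Leave it. Origin: centre of its underside.
- dish: Loose steel kidney dish, about 200 x 100 mm, 34 mm high. Leave it. Origin: underside, near its middle.

How it is judged:
By the outcome, as a careful person would: the job done as asked, in the order asked, and still so for the second after the job is handed in, with the robot touching nothing.
It also fails if it takes over 72 s, if anything falls off the work surface, if the arm or the gripper's body presses on something with over 40 N, if the wrist force passes 120 N, or if a joint passes its speed limit or range.

## Working session

There is one attempt and no reset: what is moved stays moved. The work goes in short steps, Python scripts to look and compute and a shell command to move; the robot and the scene stay as the last step left them, time stands still between calls to the robot, and variables do not carry over. Pictures are saved under pics/ and viewed, at most 10 in all, crops included, and the job is handed in when it is done.

```bash
mkdir -p pics; python3 - <<'E'
from workcell import bot, grab_frame, calibration
import cv2, numpy as np
s=bot.observe();print(s)
for n in("side","top"):
    im,d=grab_frame(n);cv2.imwrite(f"pics/{n}0.png",im);np.save(f"{n}0.npy",d);print(n,calibration(n))
print(calibration("wrist"))
E
```

```text
{'clock': 0.0, 'qpos': array([ 1.27079894,  0.52203496, -0.03633476,  1.59997134,  0.02117327,
        1.02109899, -0.11277247]), 'qd': array([-0.00168391,  0.00092052,  0.00073944,  0.00060601,  0.0014941 ,
        0.00142644, -0.00058569]), 'joint_efforts': array([ 1.72535215e-04, -9.27096605e+01,  1.98010124e+00, -3.69929659e+01,
        1.78184576e-02,  8.14825762e-03,  6.07229117e-05]), 'position': array([ 0.14226571, -0.60826099,  0.23072572]), 'tool_rot': array([-3.14046498e+00,  5.33189462e-05,  2.29806713e-01]), 'force': array([-0.6858033 ,  0.54884865, -0.64763357]), 'moment': array([ 0.04247244, -0.01807735, -0.02076432]), 'finger_force': 0.0, 'grip_width': 0.08527232308851831}
side {'vfov': 56.01543339164406, 'cx': 256.4385711345478, 'cy': 190.33931959870065, 'eye': array([0.25800431, 0.53700625, 0.64821731]), 'attitude': array([-2.27061026,  0.0167043 , -2.60760262])}
top {'vfov': 47.92946889014895, 'cx': 253.6381908834613, 'cy': 184.10908046867874, 'eye': array([ 0.43354733, -0.0073991 ,  1.220481  ]), 'attitude': array([-3.00269189,  0.00408491, -1.56324879])}
{'vfov': 66.21358277781903, 'cx': 253.84588767820034, 'cy': 191.75656462654553, 'eye': array([ 0.22418709, -0.5886886 ,  0.37460204]), 'attitude': array([ 2.80961505e+00,  1.70053530e-03, -1.34075888e+00])}
```

View pics/side0.png

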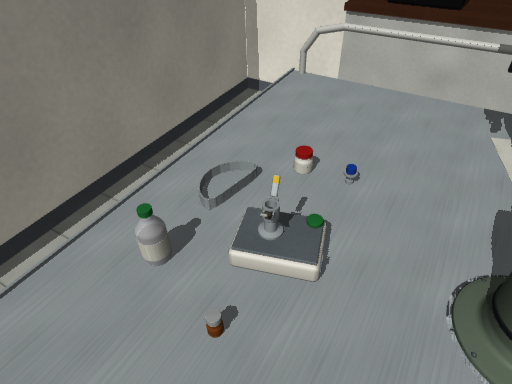

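View pics/top0.png

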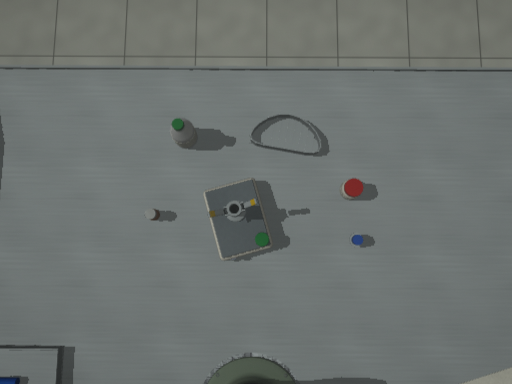

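Side view: coupler at about (271,212), the far yellow arm at (276,183), plug at (351,170). Top view: coupler mouth (234,209), yellow tips (212,213) and (251,203), green cap (262,240), plug (358,240).

```bash
cat > h.py <<'E'
import numpy as np, cv2
from scipy.spatial.transform import Rotation as R
from workcell import bot, grab_frame, calibration
def rot(a): return R.from_euler('xyz',a).as_matrix()
def ray(c,u,v):
    f=192/np.tan(np.radians(c['vfov'])/2)
    return rot(c['attitude'])@np.array([(u-c['cx'])/f,(v-c['cy'])/f,1.])
def onz(c,u,v,z):
    r=ray(c,u,v);return c['eye']+r*(z-c['eye'][2])/r[2]
def dep(c,u,v,d): return c['eye']+ray(c,u,v)*d
def cross(c1,p1,c2,p2):
    a,b=ray(c1,*p1),ray(c2,*p2);t=np.linalg.lstsq(np.c_[a,-b],c2['eye']-c1['eye'],rcond=None)[0]
    x,y=c1['eye']+a*t[0],c2['eye']+b*t[1];return (x+y)/2,np.linalg.norm(x-y)
HS=dict(blue=((105,120,50),(130,255,255)),yel=((15,110,90),(32,255,255)),grn=((50,100,40),(80,255,255)))
def blobs(im,k,amin=4):
    m=cv2.inRange(cv2.cvtColor(im,cv2.COLOR_BGR2HSV),*map(np.array,HS[k]))
    n,l,s,c=cv2.connectedComponentsWithStats(m)
    return [(s[i,4],c[i],l==i) for i in range(1,n) if s[i,4]>=amin]
def tool(p,yaw=None):
    s=bot.observe();T=rot(s['tool_rot']);return T.T@(np.array(p)-s['position'])
E
python3 - <<'E'
from h import *
for n in("side","top"):
    im=cv2.imread(f"pics/{n}0.png");d=np.load(f"{n}0.npy");c=calibration(n)
    for k in HS:
        for a,ce,m in blobs(im,k):
            v,u=np.nonzero(m);P=np.array([dep(c,x,y,d[y,x]) for x,y in zip(u,v)if d[y,x]>0])
            print(n,k,a,ce.round(1),np.median(P,0).round(4),P.min(0).round(3),P.max(0).round(3))
im=cv2.imread("pics/top0.png");cv2.imwrite("pics/crop.png",cv2.resize(im[170:270,190:300],None,fx=5.4,fy=5.4,interpolation=2))
E
```

```text
side blue 100 [350.9 168.9] [ 0.4488 -0.2754  0.0518] [ 0.436 -0.295  0.034] [ 0.463 -0.268  0.056]
side yel 50 [275.9 179.1] [ 0.5371 -0.0015  0.1693] [ 0.53  -0.008  0.164] [0.546 0.006 0.175]
side grn 175 [143.7 210.3] [0.735  0.1968 0.1497] [0.723 0.103 0.001] [0.897 0.208 0.152]
side grn 189 [314.5 220.5] [ 0.4476 -0.0208  0.0719] [ 0.43  -0.043  0.06 ] [ 0.467 -0.006  0.075]
top blue 84 [357.3 239.5] [ 0.4489 -0.2799  0.0532] [ 0.437 -0.295  0.033] [ 0.461 -0.267  0.058]
top blue 98 [  7.7 380.5] [0.0747 0.6411 0.0269] [0.068 0.619 0.019] [0.081 0.664 0.035]
top yel 24 [252.2 201.8] [0.5365 0.0017 0.168 ] [ 0.529 -0.003  0.065] [0.555 0.007 0.174]
top yel 15 [211.7 213.3] [0.5087 0.0998 0.1639] [0.502 0.097 0.16 ] [0.514 0.104 0.17 ]
top grn 96 [177.2 123.7] [0.7372 0.1946 0.1505] [0.723 0.181 0.146] [0.75  0.208 0.155]
top grn 150 [261.5 239. ] [ 0.448  -0.0233  0.0721] [ 0.432 -0.04   0.056] [ 0.464 -0.006  0.078]
```

View pics/crop.png

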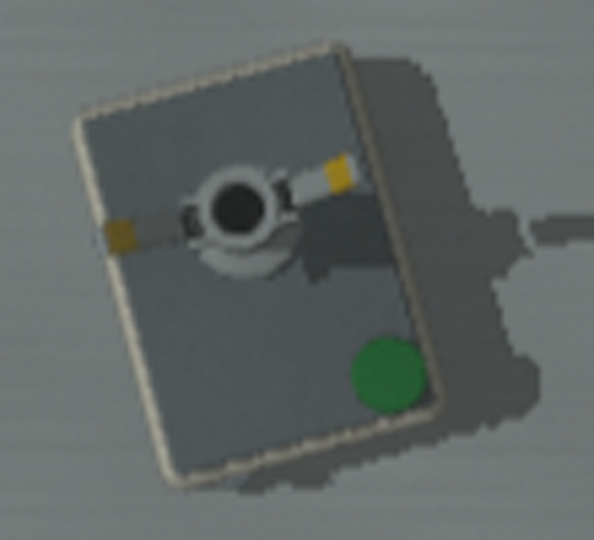

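```bash
python3 - <<'E'
from h import *
c=calibration('top');s=calibration('side')
im=cv2.imread("pics/top0.png")
print('plug',onz(c,357.3,239.5,.05),onz(s,350.9,168.9,.046))
S=onz(c,234.3,208.5,.14);G=onz(c,261.5,239,.072);print('sock',S,'cap',G)
d=(S-G)[:2];print(np.hypot(*d),'yaw cap',np.arctan2(d[1],d[0])-np.arctan2(.048,.092))
# long edges of tank top from crop (px)
pts=[((75,118),(170,485)),((340,45),(438,410))]
for a,b in pts:
    A,B=[onz(c,p[0]/5.4+190,p[1]/5.4+170,.06)for p in(a,b)];e=A-B;print('edge yaw',np.arctan2(e[1],e[0]),np.hypot(*e[:2]))
y=np.array([.5087,.0998])-np.array([.5365,-.000]);print('arms yaw',np.arctan2(-y[0],y[1]))
T=[.450,-.279,.25];print(tool(T))
E
```

```text
plug [ 0.44890037 -0.28087604  0.05      ] [ 0.44998072 -0.28149736  0.046     ]
sock [0.52249896 0.04615715 0.14      ] cap [ 0.4480267  -0.02333548  0.072     ]
0.10185942199571874 yaw cap 0.2699354413284421
edge yaw 0.27409597985557 0.18796873748931306
edge yaw 0.2671410292302862 0.18815701138574548
arms yaw 0.27167021489138765
[ 0.37464593 -0.25056203 -0.01898248]
```

Units first: shifts go in shares of 40 cm and turns go in shares of 4 rad. So 0.29 m / 0.4 = 0.725, 0.24 m / 0.4 = 0.6, -0.9 rad / 4 = -0.225.

```bash
python3 -m creep '[{"aperture": 0.085,"d": [0.15,-0.1,0],"rotvec": [0,0,-0.045]},{"aperture": 0.085,"d": [0.3,-0.2,0],"rotvec": [0,0,-0.09]},{"aperture": 0.085,"d": [0.45,-0.3,0],"rotvec": [0,0,-0.135]},{"aperture": 0.085,"d": [0.6,-0.4,0],"rotvec": [0,0,-0.18]},{"aperture": 0.085,"d": [0.725,-0.4875,0],"rotvec": [0,0,-0.225]}]'
python3 - <<'E'
from h import *
s=bot.observe();print(s['clock'],s['position'],s['tool_rot'],tool([.449,-.281,.16]),s['qpos'])
E
```

```text
clock: 0.72
position: [0.3564, -0.3783, 0.2313]
tool_rot: [-3.142, 0.0, 1.136]
force: [0.6, -1.7, 0.5]
grip_width: 0.085
finger_force: 0.0
0.725 [ 0.35642086 -0.37833786  0.2313046 ] [-3.14157559e+00  1.27370158e-04  1.13556907e+00] [0.12730544 0.04291035 0.07128765] [ 0.95784473  0.36987754 -0.3311756   1.86269887  0.14703198  0.93264888
  0.12438753]
```

Converted, 0.125 m / 0.4 = 0.3125, 0.071 m / 0.4 = 0.1775, -0.705 rad / 4 = -0.1763.

```bash
python3 -m creep '[{"aperture": 0.085,"d": [0.1125,0.0375,0.075],"rotvec": [0,0,-0.045]},{"aperture": 0.085,"d": [0.225,0.075,0.15],"rotvec": [0,0,-0.09]},{"aperture": 0.085,"d": [0.3,0.1,0.1775],"rotvec": [0,0,-0.135]},{"aperture": 0.085,"d": [0.3125,0.105,0.1775],"rotvec": [0,0,-0.1763]},{"aperture": 0.085,"d": [0.3125,0.105,0.1775],"rotvec": [0,0,-0.1763]}]'
python3 -m creep '[{"aperture": 0.085},{"aperture": 0.085}]' 
python3 - <<'E'
from h import *
s=bot.observe();c=calibration('wrist');im,d=grab_frame('wrist');cv2.imwrite('pics/w1.png',im)
print(s['clock'],s['position'],s['tool_rot'],tool([.449,-.281,.16]))
for a,ce,m in blobs(im,'blue',50): print(a,ce,onz(c,*ce,.053))
E
```

```text
clock: 1.35
position: [0.4468, -0.2845, 0.1599]
tool_rot: [-3.141, -0.001, 1.835]
force: [-1.0, -0.2, 0.7]
grip_width: 0.085
finger_force: 0.0
clock: 1.6
position: [0.4464, -0.2854, 0.1605]
tool_rot: [-3.142, 0.0, 1.832]
force: [-0.5, -0.3, -0.2]
grip_width: 0.0848
finger_force: 0.0
1.6 [ 0.44642174 -0.28541424  0.1604675 ] [-3.14154235e+00  4.31640355e-04  1.83160285e+00] [0.00347976 0.00351927 0.00046269]
786 [258.39058524 185.21246819] [ 0.44941285 -0.28002021  0.053     ]
```

View pics/w1.png

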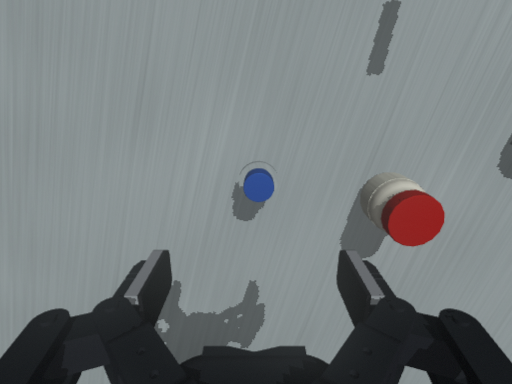

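Wrist view: blue head top at (258,185), red-lidded jar well off to the right at (414,218); finger tips at the bottom.

Converted, 0.115 m / 0.4 = 0.2875, 0.105 m / 0.4 = 0.2625.

```bash
python3 -m creep '[{"aperture": 0.085,"d": [0.01,0.01,0.1]},{"aperture": 0.085,"d": [0.01,0.01,0.2]},{"aperture": 0.085,"d": [0.01,0.01,0.2625]},{"aperture": 0.085,"d": [0.01,0.01,0.2875]},{"aperture": 0.085,"d": [0.01,0.01,0.2875]}]' 
python3 -m creep '[{"aperture": 0.085}]'
```

```text
clock: 2.28
position: [0.4495, -0.28, 0.0454]
tool_rot: [-3.141, -0.0, 1.834]
force: [-0.7, -0.1, -0.3]
grip_width: 0.085
finger_force: 0.0
clock: 2.4
position: [0.45, -0.2803, 0.0463]
tool_rot: [3.141, 0.001, 1.834]
force: [0.1, -0.2, -0.8]
grip_width: 0.0848
finger_force: 0.0
```

Converted, 0.01 m / 0.4 = 0.025.

```bash
python3 -m creep '[{"aperture": 0.085,"d": [0,0,0.025]},{"aperture": 0.02,"d": [0,0,0.025]},{"aperture": 0.02,"d": [0,0,0.025]},{"aperture": 0.02,"d": [0,0,0.025]},{"aperture": 0.02,"d": [0,0,0.025]}]' 20
python3 -m creep '[{"aperture": 0.02},{"aperture": 0.02},{"aperture": 0.02}]'
```

```text
clock: 3.02
position: [0.4496, -0.28, 0.0355]
tool_rot: [3.141, 0.0, 1.835]
force: [-1.6, 0.2, 2.8]
grip_width: 0.0272
finger_force: 21.1
clock: 3.4
position: [0.4497, -0.28, 0.0355]
tool_rot: [3.141, 0.0, 1.835]
force: [-1.0, 0.1, 6.4]
grip_width: 0.0268
finger_force: 21.3
```

Converted, -0.117 m / 0.4 = -0.2925, -0.06 m / 0.4 = -0.15.

```bash
python3 -m creep '[{"aperture": 0.085,"d": [0,0,-0.0025]},{"aperture": 0.085,"d": [0,0,-0.0025]},{"aperture": 0.085,"d": [0,0,-0.0025]},{"aperture": 0.085,"d": [0,0,-0.15]},{"aperture": 0.085,"d": [0,0,-0.2925]}]' 
python3 -m creep '[{"aperture": 0.085},{"aperture": 0.085},{"aperture": 0.085}]'
python3 - <<'E'
from h import *
s=bot.observe();c=calibration('wrist');im,d=grab_frame('wrist');cv2.imwrite('pics/w2.png',im)
print(s['clock'],s['position'],s['tool_rot'])
for a,ce,m in blobs(im,'blue',50):
    e=cv2.fitEllipse(max(cv2.findContours(m.astype(np.uint8),0,1)[0],key=len))
    for q in (ce,e[0]): p=onz(c,*q,.053);print(a,q,e[1],p,rot(s['tool_rot']).T@(p-s['position']))
E
```

```text
clock: 4.03
position: [0.4492, -0.2795, 0.1535]
tool_rot: [-3.141, -0.001, 1.835]
force: [0.3, -0.6, 0.3]
grip_width: 0.0848
finger_force: 0.0
clock: 4.4
position: [0.449, -0.2797, 0.1512]
tool_rot: [-3.14, -0.001, 1.835]
force: [-0.7, -0.3, -0.1]
grip_width: 0.0848
finger_force: 0.0
4.4 [ 0.44902094 -0.27965404  0.15120376] [-3.14030616e+00 -1.40515386e-03  1.83490207e+00]
839 [254.19666269 193.73897497] (30.10488510131836, 33.63846969604492) [ 0.44949922 -0.27982103  0.053     ] [-0.00042405  0.00054444  0.09820264]
839 (254.1819305419922, 193.74798583984375) (30.10488510131836, 33.63846969604492) [ 0.44948901 -0.27983241  0.053     ] [-0.00043237  0.00053161  0.09820264]
```

Converted, 0.1155 m / 0.4 = 0.2888, 0.1 m / 0.4 = 0.25.

```bash
python3 -m creep '[{"aperture": 0.085,"d": [0,0,0.15]},{"aperture": 0.085,"d": [0,0,0.25]},{"aperture": 0.085,"d": [0,0,0.2888]},{"aperture": 0.02,"d": [0,0,0.2888]},{"aperture": 0.02,"d": [0,0,0.2888]}]' 70
python3 -m creep '[{"aperture": 0.02},{"aperture": 0.02},{"aperture": 0.02},{"aperture": 0.02},{"aperture": 0.02,"d": [0,0,-0.025]}]'
python3 -m creep '[{"aperture": 0.02,"d": [0,0,-0.15]},{"aperture": 0.02,"d": [0,0,-0.3]},{"aperture": 0.02,"d": [0,0,-0.45]},{"aperture": 0.02,"d": [0,0,-0.525]},{"aperture": 0.02,"d": [0,0,-0.525]}]'
python3 - <<'E'
from h import *
s=bot.observe();print(tool([.5225,.0462,.26]))
E
```

```text
clock: 5.08
position: [0.4503, -0.2803, 0.038]
tool_rot: [3.14, 0.001, 1.835]
force: [0.6, -0.0, 0.1]
grip_width: 0.0514
finger_force: 0.0
clock: 5.7
position: [0.4494, -0.28, 0.0473]
tool_rot: [-3.141, 0.0, 1.835]
force: [0.3, 1.5, -1.3]
grip_width: 0.0251
finger_force: 68.8
clock: 6.32
position: [0.4502, -0.2804, 0.2596]
tool_rot: [3.139, 0.003, 1.834]
force: [0.8, -0.0, -2.2]
grip_width: 0.025
finger_force: 69.5
[ 0.29642366  0.1549389  -0.00104377]
```

Converted, 0.25 m / 0.4 = 0.625, 0.2 m / 0.4 = 0.5.

```bash
python3 -m creep '[{"aperture": 0.02,"d": [0.125,0.065,0]},{"aperture": 0.02,"d": [0.25,0.13,0]},{"aperture": 0.02,"d": [0.375,0.195,0]},{"aperture": 0.02,"d": [0.5,0.2625,0]},{"aperture": 0.02,"d": [0.625,0.3275,0]}]'
python3 -m creep '[{"aperture": 0.02,"d": [0.0875,0.045,0],"rotvec": [0,0,-0.0015]},{"aperture": 0.02,"d": [0.115,0.06,0.05],"rotvec": [0,0,-0.0015]},{"aperture": 0.02,"d": [0.115,0.06,0.05],"rotvec": [0,0,-0.0015]},{"aperture": 0.02,"d": [0.115,0.06,0.05],"rotvec": [0,0,-0.0015]},{"aperture": 0.02,"d": [0.115,0.06,0.05],"rotvec": [0,0,-0.0015]}]'
python3 - <<'E'
from h import *
s=bot.observe();c=calibration('wrist');im,d=grab_frame('wrist');cv2.imwrite('pics/w3.png',im);np.save('w3.npy',d)
print(s['clock'],s['position'],s['tool_rot'],c)
import pickle;pickle.dump((s,c),open('w3.pkl','wb'))
E
```

```text
clock: 6.95
position: [0.5104, -0.0027, 0.2562]
tool_rot: [-3.141, -0.0, 1.835]
force: [1.3, -0.6, -2.0]
grip_width: 0.0251
finger_force: 69.5
clock: 7.58
position: [0.5221, 0.0453, 0.2373]
tool_rot: [3.141, 0.0, 1.839]
force: [0.2, -0.4, -1.5]
grip_width: 0.0251
finger_force: 69.5
7.575 [0.52207612 0.04530692 0.23727137] [3.14114562e+00 3.62313691e-04 1.83939725e+00] {'vfov': 66.21358277781903, 'cx': 253.84588767820034, 'cy': 191.75656462654553, 'eye': array([0.49987483, 0.12688492, 0.38106147]), 'attitude': array([2.81049455e+00, 4.25432166e-05, 2.68867799e-01])}
```

View pics/w3.png

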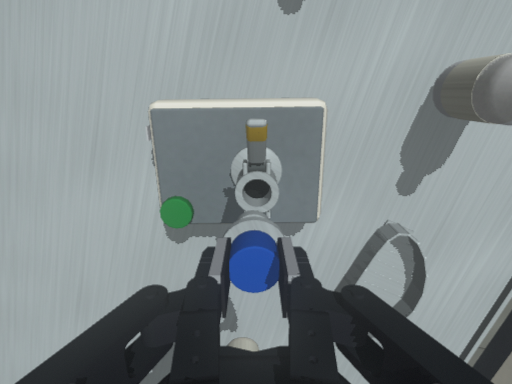

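The picture shows the coupler's mouth near (258,190), the yellow left arm above at (257,130), and the blue head between the pads at (254,262).

```bash
python3 - <<'E'
import cv2
im=cv2.imread("pics/w3.png");cv2.imwrite("pics/w3c.png",cv2.resize(im[160:225,220:300],None,fx=9,fy=9,interpolation=2))
E
```

```text
(no output)
```

View pics/w3c.png

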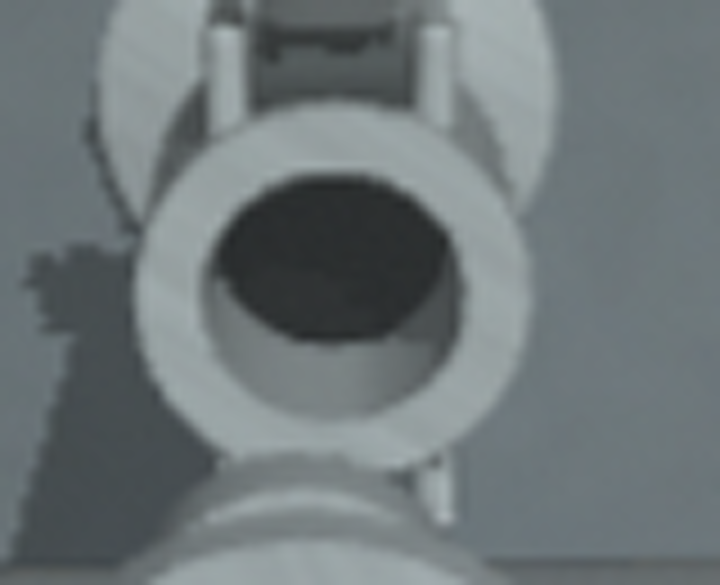

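```bash
python3 - <<'E'
from h import *
import pickle
s,c=pickle.load(open('w3.pkl','rb'))
im=cv2.imread("pics/w3.png");x0,y0=220,160
g=cv2.resize(cv2.cvtColor(im[y0:225,x0:300],6),None,fx=9,fy=9,interpolation=2).astype(float)
def edge(r0,r1,sgn,angs):
    P=[]
    for a in angs:
        r=np.arange(r0,r1);xs=333+r*np.cos(a);ys=293+r*.945*np.sin(a)
        p=cv2.remap(g.astype(np.float32),xs[None].astype(np.float32),ys[None].astype(np.float32),1)[0]
        k=np.argmax(sgn*np.gradient(p));P.append((xs[k],ys[k]))
    return np.array(P,np.float32)
A=np.radians(np.arange(0,360,4));
for P in (edge(105,155,1,A),edge(180,215,-1,np.radians(np.arange(150,392,4)))):
    e=cv2.fitEllipse(P)
    q=[(e[0][0]+.5)/9-.5+x0,(e[0][1]+.5)/9-.5+y0]
    p=onz(c,*q,.14);print(e[1],q,p,rot(s['tool_rot']).T@(p-s['position']))
    d=np.load('w3.npy')
E
```

```text
(249.50086975097656, 263.70050048828125) [256.55843777126734, 192.56495157877603] [0.5243401  0.04690425 0.14      ] [0.00097447 0.00256322 0.09727218]
(385.5755310058594, 393.4136657714844) [256.45397610134546, 192.4321492513021] [0.52422015 0.04699751 0.14      ] [0.00109623 0.00247232 0.0972721 ]
```

Converted, 0.053 m / 0.4 = 0.1325, 0.002 m / 0.4 = 0.005.

```bash
python3 -m creep '[{"aperture": 0.02,"d": [0.0038,0.005,0.075]},{"aperture": 0.02,"d": [0.0038,0.005,0.125]},{"aperture": 0.02,"d": [0.0038,0.005,0.1325]},{"aperture": 0.02,"d": [0.0038,0.005,0.1325]},{"aperture": 0.02,"d": [0.0038,0.005,0.1325]}]'
python3 -m creep '[{"aperture": 0.02}]'
python3 - <<'E'
from h import *
print(tool([.5236,.0472,.177]));print(bot.observe()['position'])
im,d=grab_frame('side');cv2.imwrite('pics/s1.png',cv2.resize(im[130:260,200:340],None,fx=4.5,fy=4.5,interpolation=2))
E
```

```text
clock: 8.25
position: [0.5239, 0.0482, 0.1847]
tool_rot: [3.14, 0.0, 1.84]
force: [-0.1, -0.2, -1.1]
grip_width: 0.0252
finger_force: 69.5
clock: 8.38
position: [0.5238, 0.0482, 0.1844]
tool_rot: [3.141, 0.0, 1.841]
force: [0.4, -0.3, -1.9]
grip_width: 0.025
finger_force: 69.5
[-0.00087163 -0.00041317  0.00738855]
[0.52375948 0.04815038 0.18438867]
```

View pics/s1.png

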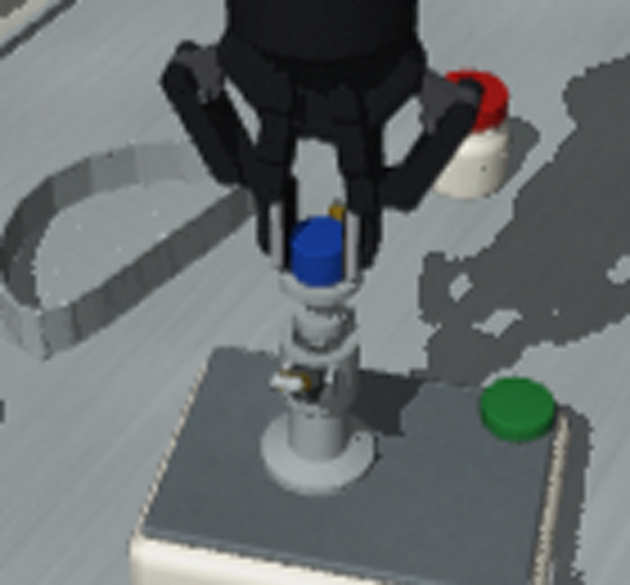

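The side view shows the plug's nose (crop ~(323,325)) lined up just above the coupler mouth (~(320,355)), arms raised.

Converted, 0.011 m / 0.4 = 0.0275, -0.0004 m / 0.4 = -0.001.

```bash
python3 -m creep '[{"aperture": 0.02,"d": [-0.002,-0.001,0.01]},{"aperture": 0.02,"d": [-0.002,-0.001,0.02]},{"aperture": 0.02,"d": [-0.002,-0.001,0.0275]},{"aperture": 0.02,"d": [-0.002,-0.001,0.0275]}]'
python3 - <<'E'
from h import *
print(bot.observe()['force'],tool([.5236,.0472,.177]))
E
```

```text
clock: 8.93
position: [0.5235, 0.0476, 0.1726]
tool_rot: [3.141, -0.0, 1.841]
force: [3.4, 2.1, -4.3]
grip_width: 0.0253
finger_force: 69.3
[ 3.4459218   2.12958302 -4.34913515] [-3.84944502e-04 -7.67160547e-06 -4.40053203e-03]
```

Converted, 0.011 m / 0.4 = 0.0275, 0.0002 m / 0.4 = 0.0005.

```bash
python3 -m creep '[{"aperture": 0.02,"d": [0.0005,0.001,0.0075]},{"aperture": 0.02,"d": [0.0005,0.001,0.015]},{"aperture": 0.02,"d": [0.0005,0.001,0.0225]},{"aperture": 0.02,"d": [0.0005,0.001,0.0275]}]'
```

```text
clock: 9.43
position: [0.5236, 0.0477, 0.1616]
tool_rot: [-3.141, -0.0, 1.841]
force: [0.7, 1.5, -0.6]
grip_width: 0.0252
finger_force: 69.5
```

Entering cleanly. Press on against the seal in small steps.

Converted, 0.004 m / 0.4 = 0.01, 0.003 m / 0.4 = 0.0075.

```bash
python3 -m creep '[{"aperture": 0.02,"d": [0,0,0.0025]},{"aperture": 0.02,"d": [0,0,0.005]},{"aperture": 0.02,"d": [0,0,0.0075]},{"aperture": 0.02,"d": [0,0,0.01]}]'
python3 -m creep '[{"aperture": 0.02,"d": [0,0,0.0025]},{"aperture": 0.02,"d": [0,0,0.005]}]'
```

```text
clock: 9.93
position: [0.5237, 0.0477, 0.158]
tool_rot: [3.141, 0.0, 1.841]
force: [-3.3, 0.2, 15.1]
grip_width: 0.0248
finger_force: 71.3
clock: 10.18
position: [0.5237, 0.0477, 0.1565]
tool_rot: [3.141, 0.0, 1.841]
force: [-4.4, 1.5, 16.5]
grip_width: 0.0253
finger_force: 71.3
```

Converted, 0.004 m / 0.4 = 0.01, 0.003 m / 0.4 = 0.0075.

```bash
python3 -m creep '[{"aperture": 0.02,"d": [0,0,0.0025]},{"aperture": 0.02,"d": [0,0,0.005]},{"aperture": 0.02,"d": [0,0,0.0075]},{"aperture": 0.02,"d": [0,0,0.01]}]'
python3 -m creep '[{"aperture": 0.02,"d": [0,0,0.0018]},{"aperture": 0.02,"d": [0,0,0.0035]}]'
```

```text
clock: 10.68
position: [0.5238, 0.0477, 0.1525]
tool_rot: [3.141, 0.0, 1.841]
force: [-2.7, 1.4, 15.5]
grip_width: 0.0252
finger_force: 71.4
clock: 10.92
position: [0.5238, 0.0477, 0.1511]
tool_rot: [3.141, 0.0, 1.841]
force: [-3.6, 0.1, 16.0]
grip_width: 0.0251
finger_force: 71.3
```

Converted, 0.0011 m / 0.4 = 0.0028, 0.0008 m / 0.4 = 0.002.

```bash
python3 -m creep '[{"aperture": 0.02,"d": [0,0,0.001]},{"aperture": 0.02,"d": [0,0,0.002]},{"aperture": 0.02,"d": [0,0,0.0028]}]'
python3 -m creep '[{"aperture": 0.02,"d": [0,0,0.0008]},{"aperture": 0.02,"d": [0,0,0.0008]}]'
python3 -m creep '[{"aperture": 0.02,"d": [0,0,0.0008]},{"aperture": 0.02,"d": [0,0,0.0008]}]'
```

```text
clock: 11.3
position: [0.5238, 0.0477, 0.1503]
tool_rot: [3.141, 0.001, 1.841]
force: [-6.3, -0.5, 25.6]
grip_width: 0.0253
finger_force: 72.0
clock: 11.55
position: [0.5238, 0.0477, 0.1502]
tool_rot: [3.141, 0.001, 1.841]
force: [-8.6, -0.7, 27.1]
grip_width: 0.0252
finger_force: 72.7
clock: 11.8
position: [0.5238, 0.0477, 0.1502]
tool_rot: [3.141, 0.001, 1.841]
force: [-8.9, -0.9, 32.3]
grip_width: 0.0251
finger_force: 73.4
```

Converted, -0.0012 m / 0.4 = -0.003.

```bash
python3 -m creep '[{"aperture": 0.02,"d": [0,0,-0.003]},{"aperture": 0.06,"d": [0,0,-0.003]},{"aperture": 0.06,"d": [0,0,-0.003]},{"aperture": 0.075,"d": [0,0,-0.003]},{"aperture": 0.075,"d": [0,0,-0.003]}]' 20
python3 -m creep '[{"aperture": 0.075,"d": [0,0,-0.05]},{"aperture": 0.075,"d": [0,0,-0.125]},{"aperture": 0.075,"d": [0,0,-0.1875]},{"aperture": 0.075,"d": [0,0,-0.1875]}]'
python3 - <<'E'
from h import *
c=[calibration('side'),calibration('top')]
im=[grab_frame(n)[0] for n in('side','top')]
S=np.array([.5238,.0477,.14])
y=np.array([-np.sin(.27),np.cos(.27),0])
for i in(0,1):
    for a,ce,m in blobs(im[i],'blue')+blobs(im[i],'yel'): print(i,a,ce.round(1),onz(c[i],*ce,.163),onz(c[i],*ce,.17))
cv2.imwrite('pics/s2.png',cv2.resize(im[0][130:260,200:340],None,fx=4.5,fy=4.5,interpolation=2))
E
```

```text
clock: 12.42
position: [0.5236, 0.0476, 0.1498]
tool_rot: [-3.141, -0.0, 1.841]
force: [0.7, -0.0, 0.6]
grip_width: 0.0752
finger_force: 0.0
clock: 12.92
position: [0.5244, 0.0477, 0.2264]
tool_rot: [3.139, 0.001, 1.841]
force: [0.1, 0.1, -0.1]
grip_width: 0.0753
finger_force: 0.0
0 173 [270.8 198. ] [0.52047778 0.05143864 0.163     ] [0.5166912  0.05844369 0.17      ]
0 50 [275.9 179.1] [ 0.54093927 -0.00834955  0.163     ] [ 5.36857498e-01 -4.81956682e-04  1.70000000e-01]
1 99 [  7.8 380.5] [0.11555048 0.5672967  0.163     ] [0.11765547 0.56349249 0.17      ]
```

View pics/s2.png

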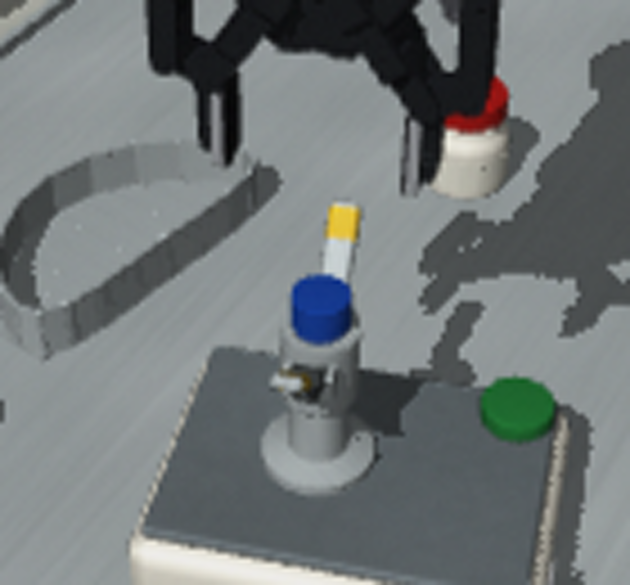

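The plug stands home, its collar on the rim (crop ~(320,340)); both arms are still raised. Now I'll turn the gripper to straddle along the arms' line.

Converted, 0.9 rad / 4 = 0.225.

```bash
python3 -m creep '[{"aperture": 0.078,"rotvec": [0,0,0.045]},{"aperture": 0.078,"rotvec": [0,0,0.09]},{"aperture": 0.078,"rotvec": [0,0,0.135]},{"aperture": 0.078,"rotvec": [0,0,0.18]},{"aperture": 0.078,"rotvec": [0,0,0.225]}]'
python3 -m creep '[{"aperture": 0.078,"rotvec": [0,0,0.045]},{"aperture": 0.078,"rotvec": [0,0,0.09]},{"aperture": 0.078,"rotvec": [0,0,0.135]},{"aperture": 0.078,"rotvec": [0,0,0.1678]},{"aperture": 0.078,"rotvec": [0,0,0.1678]}]'
python3 -m creep '[{"aperture": 0.078},{"aperture": 0.078}]'
python3 - <<'E'
from h import *
s=bot.observe();print(s['qpos'],tool([.5238,.0477,.2]))
E
```

```text
clock: 13.65
position: [0.5232, 0.0475, 0.2238]
tool_rot: [-3.14, 0.001, 0.935]
force: [0.3, -0.6, 0.4]
grip_width: 0.0778
finger_force: 0.0
clock: 14.28
position: [0.5233, 0.0477, 0.2241]
tool_rot: [3.141, 0.001, 0.271]
force: [0.1, -0.3, 0.7]
grip_width: 0.0778
finger_force: 0.0
clock: 14.52
position: [0.5236, 0.0475, 0.2247]
tool_rot: [-3.141, 0.0, 0.271]
force: [-0.0, -0.9, -0.2]
grip_width: 0.0779
finger_force: 0.0
[ 0.03076763  0.38513682 -0.30446629  1.85618154  0.14173188  0.92157716
 -1.63807682] [ 2.66769840e-04 -9.41934339e-05  2.46785054e-02]
```

Converted, 0.061 m / 0.4 = 0.1525, 0.058 m / 0.4 = 0.145.

```bash
python3 -m creep '[{"aperture": 0.078,"d": [0,0,0.075]},{"aperture": 0.078,"d": [0,0,0.13]},{"aperture": 0.078,"d": [0,0,0.1375]},{"aperture": 0.078,"d": [0,0,0.145]},{"aperture": 0.078,"d": [0,0,0.1525]}]'
python3 -m creep '[{"aperture": 0.078,"d": [0,0,0.0075]},{"aperture": 0.078,"d": [0,0,0.015]},{"aperture": 0.078,"d": [0,0,0.0225]}]'
```

```text
clock: 15.15
position: [0.5241, 0.0477, 0.1645]
tool_rot: [3.141, -0.001, 0.27]
force: [0.1, -0.1, 0.1]
grip_width: 0.0779
finger_force: 0.0
clock: 15.52
position: [0.5237, 0.0476, 0.1548]
tool_rot: [-3.142, -0.0, 0.27]
force: [0.1, -0.3, 0.1]
grip_width: 0.078
finger_force: 0.0
```

Converted, 0.009 m / 0.4 = 0.0225, 0.006 m / 0.4 = 0.015.

```bash
python3 -m creep '[{"aperture": 0.078,"d": [0,0,0.0075]},{"aperture": 0.078,"d": [0,0,0.015]},{"aperture": 0.078,"d": [0,0,0.0225]}]'
python3 -m creep '[{"aperture": 0.078,"d": [0,0,0.005]},{"aperture": 0.078,"d": [0,0,0.01]}]'
python3 -c "
from h import *
im,d=grab_frame('side');cv2.imwrite('pics/s3.png',cv2.resize(im[130:260,200:340],None,fx=4.5,fy=4.5,interpolation=2));print(bot.observe()['moment'])"
```

```text
clock: 15.9
position: [0.5241, 0.0478, 0.1462]
tool_rot: [3.142, -0.001, 0.27]
force: [-0.4, 0.9, 11.0]
grip_width: 0.078
finger_force: 4.4
clock: 16.15
position: [0.5243, 0.0477, 0.1423]
tool_rot: [3.141, -0.001, 0.27]
force: [-0.0, 0.1, 11.6]
grip_width: 0.0781
finger_force: 4.7
[ 0.08926616 -0.1941334  -0.01622098]
```

View pics/s3.png

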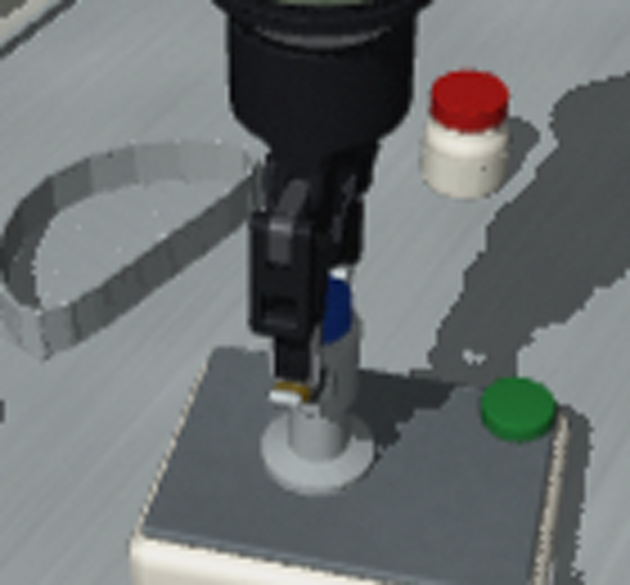

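The finger stands on the left arm (crop ~(290,390)); an upward force of 11.6 N matches both arms turning. Continuing down.

Converted, 0.01 m / 0.4 = 0.025, 0.0075 m / 0.4 = 0.0188.

```bash
for i in 1; do python3 -m creep '[{"aperture": 0.078,"d": [0,0,0.0063]},{"aperture": 0.078,"d": [0,0,0.0125]},{"aperture": 0.078,"d": [0,0,0.0188]},{"aperture": 0.078,"d": [0,0,0.025]}]'; done
python3 -m creep '[{"aperture": 0.078,"d": [0,0,0.0063]},{"aperture": 0.078,"d": [0,0,0.0125]},{"aperture": 0.078,"d": [0,0,0.0188]},{"aperture": 0.078,"d": [0,0,0.025]}]'
python3 -c "
from workcell import bot;print(bot.observe()['moment'])"
```

```text
clock: 16.7
position: [0.5245, 0.0478, 0.1325]
tool_rot: [3.141, -0.002, 0.27]
force: [-0.7, -0.7, 14.4]
grip_width: 0.078
finger_force: 6.0
clock: 17.2
position: [0.5246, 0.0476, 0.1226]
tool_rot: [3.141, -0.002, 0.27]
force: [0.0, -1.8, 17.0]
grip_width: 0.0784
finger_force: 8.6
[-0.49539907  0.02287286  0.04089776]
```

Converted, 0.008 m / 0.4 = 0.02, 0.006 m / 0.4 = 0.015.

```bash
python3 -m creep '[{"aperture": 0.078,"d": [0,0,0.005]},{"aperture": 0.078,"d": [0,0,0.01]},{"aperture": 0.078,"d": [0,0,0.015]},{"aperture": 0.078,"d": [0,0,0.02]}]'
python3 -m creep '[{"aperture": 0.078,"d": [0,0,0.005]},{"aperture": 0.078,"d": [0,0,0.01]},{"aperture": 0.078,"d": [0,0,0.015]},{"aperture": 0.078,"d": [0,0,0.02]}]'
python3 -m creep '[{"aperture": 0.078,"d": [0,0,0.005]},{"aperture": 0.078,"d": [0,0,0.01]}]'
python3 -c "
from h import *
im,d=grab_frame('side');cv2.imwrite('pics/s4.png',cv2.resize(im[130:260,200:340],None,fx=4.5,fy=4.5,interpolation=2));print(bot.observe()['moment'])"
```

```text
clock: 17.7
position: [0.5246, 0.0477, 0.1146]
tool_rot: [3.141, -0.002, 0.27]
force: [-1.6, 1.8, 15.1]
grip_width: 0.0777
finger_force: 6.8
clock: 18.2
position: [0.5246, 0.0477, 0.1065]
tool_rot: [3.141, -0.002, 0.27]
force: [0.6, -1.1, 14.0]
grip_width: 0.0777
finger_force: 6.1
clock: 18.45
position: [0.5245, 0.0477, 0.1024]
tool_rot: [3.141, -0.002, 0.27]
force: [0.7, -0.6, 11.1]
grip_width: 0.0776
finger_force: 5.3
[-0.12344885 -0.39006687 -0.04713607]
```

View pics/s4.png

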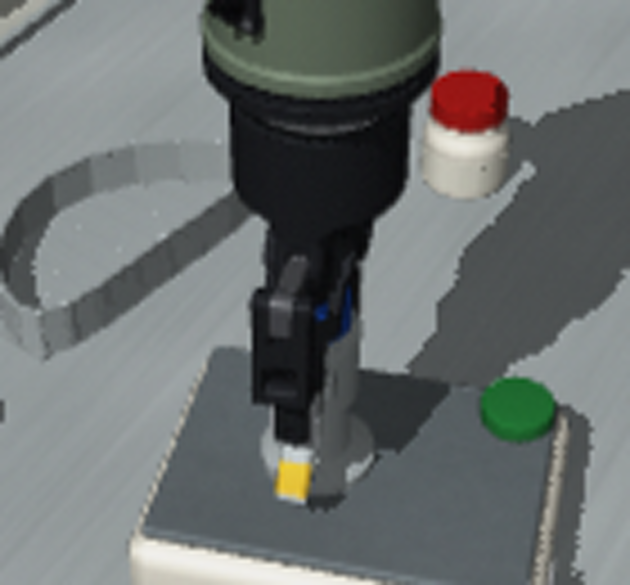

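The left arm (yellow end at crop ~(293,480)) is well below level under the finger. Now close the fingers gently in steps.

Converted, 0.002 m / 0.4 = 0.005, 0.001 m / 0.4 = 0.0025.

```bash
python3 -m creep '[{"aperture": 0.076,"d": [0,0,0.0025]},{"aperture": 0.074,"d": [0,0,0.005]},{"aperture": 0.072,"d": [0,0,0.005]},{"aperture": 0.07,"d": [0,0,0.005]}]' 20
python3 -m creep '[{"aperture": 0.068},{"aperture": 0.066},{"aperture": 0.064},{"aperture": 0.062}]'
python3 -m creep '[{"aperture": 0.06},{"aperture": 0.058},{"aperture": 0.056}]'
```

```text
clock: 19.0
position: [0.5244, 0.0477, 0.1003]
tool_rot: [3.141, -0.002, 0.27]
force: [1.3, 0.1, 6.9]
grip_width: 0.0702
finger_force: 5.1
clock: 19.5
position: [0.5243, 0.0479, 0.1002]
tool_rot: [-3.142, -0.001, 0.27]
force: [1.8, 2.3, 5.5]
grip_width: 0.0618
finger_force: 5.2
clock: 19.88
position: [0.5246, 0.0469, 0.1003]
tool_rot: [3.14, -0.002, 0.269]
force: [3.6, -4.3, 7.4]
grip_width: 0.0561
finger_force: 9.1
```

```bash
python3 -m creep '[{"aperture": 0.055},{"aperture": 0.054}]'
python3 -m creep '[{"aperture": 0.053},{"aperture": 0.052}]'
```

```text
clock: 20.12
position: [0.5247, 0.0466, 0.1005]
tool_rot: [3.14, -0.002, 0.269]
force: [2.5, -5.9, 12.6]
grip_width: 0.0548
finger_force: 19.4
clock: 20.38
position: [0.5247, 0.0466, 0.1005]
tool_rot: [3.14, -0.002, 0.269]
force: [2.2, -6.3, 12.6]
grip_width: 0.0548
finger_force: 19.4
```

Units first: shifts go in shares of 40 cm and turns go in shares of 4 rad. So -0.06 m / 0.4 = -0.15, -0.02 m / 0.4 = -0.05.

```bash
python3 -m creep '[{"aperture": 0.06},{"aperture": 0.085},{"aperture": 0.085},{"aperture": 0.085,"d": [0,0,-0.05]},{"aperture": 0.085,"d": [0,0,-0.15]}]'
python3 -m creep '[{"aperture": 0.085,"d": [0,0,-0.125]},{"aperture": 0.085,"d": [-0.125,0,-0.25]},{"aperture": 0.085,"d": [-0.275,0,-0.275]},{"aperture": 0.085,"d": [-0.275,0,-0.275]},{"aperture": 0.085,"d": [-0.275,0,-0.275]}]'
python3 - <<'E'
from h import *
Y=np.array([-np.sin(.27),np.cos(.27),0]);S=np.array([.5238,.0477,.14])
fr={n:(calibration(n),)+grab_frame(n) for n in('side','top','wrist')}
for n,(c,im,d) in fr.items():
    for k in('yel','blue'):
        for a,ce,m in blobs(im,k,6):
            v,u=np.nonzero(m);P=np.array([dep(c,x,y,d[y,x]) for x,y in zip(u,v)if d[y,x]>0])
            if abs(P[:,0].mean()-.52)<.1: print(n,k,a,ce.round(1),'mean',P.mean(0).round(4),'y',((P-S)@Y).mean().round(4))
f=lambda n,a,b,c,d,w:cv2.resize(fr[n][1][a:b,c:d],(w,400),interpolation=2)
cv2.imwrite('pics/f.png',np.hstack([f('side',150,250,220,320,400),f('wrist',100,300,150,350,400)]))
E
```

```text
clock: 21.0
position: [0.5227, 0.0477, 0.1595]
tool_rot: [-3.141, 0.003, 0.27]
force: [1.0, -0.5, -0.4]
grip_width: 0.0849
finger_force: 0.0
clock: 21.62
position: [0.4179, 0.0183, 0.2702]
tool_rot: [3.141, -0.001, 0.27]
force: [0.4, 0.1, 0.1]
grip_width: 0.085
finger_force: 0.0
side yel 40 [266.9 232.5] mean [0.5158 0.0758 0.0864] y 0.0292
side blue 174 [270.9 198.1] mean [0.5228 0.0472 0.1588] y -0.0002
top blue 92 [233.4 207.7] mean [0.5224 0.047  0.165 ] y -0.0003
wrist yel 6 [225.   67.5] mean [0.5123 0.0756 0.0936] y 0.03
wrist blue 1100 [256.4  56. ] mean [0.5236 0.0466 0.1661] y -0.001
```

View pics/f.png

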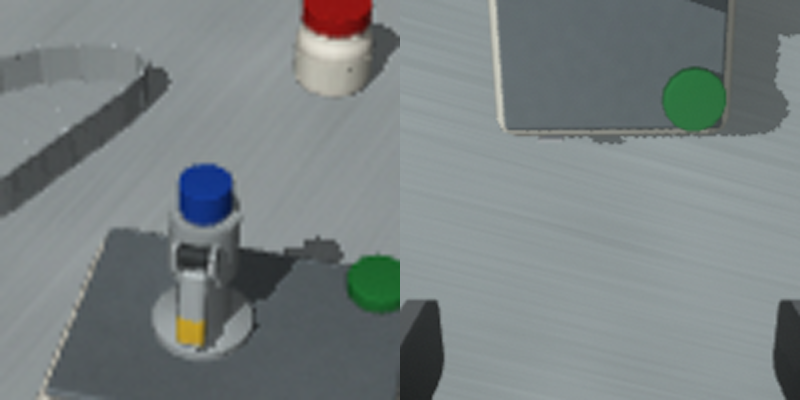

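Side view: plug home, left arm fully down (yellow at full-frame (267,232)); the right arm is hidden, so I'll shift the wrist camera to its side.

```bash
python3 -m creep '[{"aperture": 0.085,"d": [0.05,0.125,0]},{"aperture": 0.085,"d": [0.1,0.225,0]},{"aperture": 0.085,"d": [0.125,0.325,0]},{"aperture": 0.085,"d": [0.125,0.325,0]},{"aperture": 0.085,"d": [0.125,0.325,0]}]'
python3 - <<'E'
from h import *
Y=np.array([-np.sin(.27),np.cos(.27),0]);S=np.array([.5238,.0477,.14])
c=calibration('wrist');im,d=grab_frame('wrist');cv2.imwrite('pics/w9.png',im)
for k in('yel','blue'):
    for a,ce,m in blobs(im,k,6):
        v,u=np.nonzero(m);P=np.array([dep(c,x,y,d[y,x]) for x,y in zip(u,v)if d[y,x]>0])
        print(k,a,ce.round(1),P.mean(0).round(4),'y',((P-S)@Y).mean().round(4),((P-S)@Y).min().round(4),P[:,2].min().round(4),P[:,2].max().round(4))
E
```

```text
clock: 22.4
position: [0.5005, -0.093, 0.2691]
tool_rot: [-3.141, 0.001, 0.27]
force: [-0.2, 0.7, -0.2]
grip_width: 0.0851
finger_force: 0.0
blue 1142 [102.5 120.8] [0.525  0.044  0.1644] y -0.0039 -0.0152 0.0609 0.1688
```

I'll check the right arm numerically from the depth picture, without viewing more.

```bash
python3 - <<'E'
from h import *
c=calibration('wrist');im,d=grab_frame('wrist')
f=192/np.tan(np.radians(c['vfov'])/2);v,u=np.mgrid[:384,:512]
P=np.stack([(u-c['cx'])/f*d,(v-c['cy'])/f*d,d],-1)@rot(c['attitude']).T+c['eye']
L=(P-[.5238,.0477,.14])@R.from_euler('z',.27).as_matrix()
hs=cv2.cvtColor(im,cv2.COLOR_BGR2HSV)
m=(d>0)&(abs(L[...,0])<6)&(abs(L[...,0])<.006)&(L[...,1]<-.018)&(L[...,1]>-.1)&(L[...,2]>-.074)
for lo in np.arange(-.075,.04,.01):
    k=m&(L[...,2]>=lo)&(L[...,2]<lo+.01)
    if k.sum(): print(round(lo,3),k.sum(),L[k][:,1].mean().round(4),L[k][:,1].min().round(4),np.median(hs[k],0))
E
```

```text
-0.065 28 -0.0328 -0.0337 [ 23.5 139.   80. ]
-0.055 56 -0.0313 -0.0329 [ 24. 137.  82.]
-0.045 53 -0.0295 -0.0307 [95. 21. 73.]
-0.035 58 -0.0278 -0.0289 [95. 21. 73.]
-0.025 81 -0.0255 -0.0272 [95. 21. 77.]
-0.015 35 -0.0258 -0.0267 [100.  33.  47.]
-0.005 147 -0.0217 -0.0264 [100.  32.  54.]
0.005 27 -0.019 -0.02 [98. 22. 98.]
```

The right arm's outer face lies about 80° below level, at its stop. The left arm is also down and the head top is at 165 mm, so the plug is home.

```bash
python3 -c "
from workcell import job;print(job.job_done())"
```

```text
the job is handed in; nothing more can be done
None
```

The job is handed in: the plug is fully home, both cam arms are down at their stops, the gripper is clear, and the jar, vial, bottle and dish were not touched; I viewed 11 pictures, one over the limit of 10.

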